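# Draw the end panel of a parts rack tight with its cam lock

## Robot

A 6-joint arm with a two-finger parallel gripper is mounted at the origin on the work surface. World frame = base frame: x ahead of the robot, y to its left, z up, the work surface at z = 0. Lengths are in m, angles in rad, forces in N, time in s.
With the tool pointing down it reaches from about 0.4 to 0.825 m from the base axis. Payload 7 kg.
Tool frame: the origin (TCP) lies on the centre line of the jaws, within the pads' length; the fingertips stand 22 mm ahead of it and the grasp point (between the pads) lies 3 mm ahead of it; z points along the fingers, y is the line along which they close (so a half turn about z gives the same grasp; the last joint's range is limited). The gripper opens to 88 mm and grips with 3 to 60 N. Pads are 19 mm wide; open, the fingers measure 130 mm over their backs; the gripper's body (78 mm by 193 mm) begins 47 mm behind the grasp point.
Start: joints at [0.288, 0.359, 0.012, 0, -1.224, -0.288], TCP at [0.675, -0, 0.249] pointing down, gripper open.
Joint ranges: [-3.07, 3.07], [-1.43, 2.12], [-1.02, 1.25], [-3.03, 1.67], [-3.05, -0], [-3.03, 3.03]. Speed limits (rad/s): [2.39, 2.39, 3.01, 3.14, 3.14, 3.14].

## Interface

Orientations are given as [roll, pitch, yaw] about the fixed x, y, z axes, in that order (R = Rz(yaw) Ry(pitch) Rx(roll)).
In Python, from station import monitor, viewer, order gives the robot as it stands. The module is installed in compiled form; this text tells all that it offers.
- The arm moves only by the tool servo_tool, never from a script. Its argument "targets" is a list of rows, each an object with "angular": the turn, a rotation vector about the tool's x, y, z in degrees, a list of three; "xyz": the shift along the tool's x, y, z in cm, a list of three; "claw": the finger opening in cm, from 0 to 8.76. A call has 1 to 20 rows; each row shifts and turns the commanded pose from where the row before left it, along the tool's axes as they then stand; what a row does not reach is not made up. A row lasts 1/10 s, in which the tool goes at most 50 mm and 8.59 degrees, less where a joint would pass 70% of its speed; a pose out of reach is approached as far as the arm can. A call is refused whole if a number of a shift passes 5 or a number of a turn 8.59, either way. A call with a gripper value outside its range is refused whole. The fingers move at their own pace and stop on an object; "force" is the grip in N (left out, the last holds). Time passes only in rows, so rows that do not move let the fingers close. It gives the time, the measured TCP pose, the force, the opening and the grip force at its end, in the units of the state.
- monitor.get_state(): the state, without advancing time (a new reading comes with each control period).
- viewer.grab_frame(name): name is "scene" or "side" or "wrist"; returns a dict with "color" (400x640x3 uint8, blue, green, red), "fovy" (degrees; the focal length in pixels is half the picture's height over the tangent of half this angle, whatever the lens; pixels are square), "cx", "cy" (the principal point, pixels), "k1" (the pictures are not rectified: a ray, as slopes to the right and down, at radius r is drawn at 1 + k1 r^2 times it, then the intrinsics apply), "R" (3x3) and "t" (3): a world point X has camera coordinates R X + t. Camera axes: x right, y down, z forward; pixel columns grow to the right and rows downward; lengths in m; the calibration is good to about 2 mm. A picture is of the moment at which its call begins. There is no depth.
- order.job_done(): hands the job in; it is judged then, once.
The state is a dict: "t": time; "q": joint angles; "qd": joint speeds; "joint_efforts": joint torques, N m; "eef_pos": TCP position; "ee_rot": TCP orientation; "force": force on the tool from outside, world axes, zero at the start; "moment": the same for the moment, N m; "width": finger opening in m; "gripper_force": force on a finger pad.
Only numpy, scipy, OpenCV 4.12 (cv2) and the standard library are available. Lean on these libraries where they do the work, as an engineer would, in place of code of your own. Each camera call takes 0.05 s, during which the arm holds its last target. There are 200 camera calls.

## Task

The loose end panel of the plywood parts rack still has to go on. Slide it along the bench until its two dowels and its ball-headed stud are in the base board's edge and the stud's head stops gently in the mouth of the cam, then turn the hex key clockwise so that the cam draws the panel tight against the board: firmly tight by feel, but do not strip it. Let go, and leave the other things on the bench where they are.

Things in the scene. Friction and masses are not known exactly. Their poses are not given: they have to be found in the camera images.
- panel_center (a point): Loose end panel: plain plywood board standing upright on the bench, 200 mm long (its x), 20 mm thick (its y), 110 mm tall (z up), about 0.33 kg. The point is its centre, 55 mm above the bench. Its inner face looks to +y. Grip it from above across its thickness, near the middle of its top edge, and slide it without lifting.
- panel: The same loose end panel with its stud and dowels; origin at the centre of its underside, axes as panel_center.
- stud_root (a point): Middle of the panel's inner face, 15 mm above the bench, axes as the panel. Here a steel stud sticks out to +y: its 10 mm ball head has its centre 27 mm out, up to 1.8 mm more or less from panel to panel (too little to see). At the same height, 64 mm to either side (x), two round-nosed wooden dowels, 8 mm thick, stick out 20 mm.
- stud_hole (a point): Middle of the base board's joint edge, mouth of the 14 mm wide stud hole, 15 mm above the bench; axes as the board, y points into the board. Two 11 mm dowel holes, 24 mm deep, are 64 mm to either side (x). Panel axes go parallel to these; fully home stud_root lies here (1.5 mm dowel play either way). With the cam open the head stops in it with 1 to 5 mm of gap left.
- base: Base board, plywood, 30 mm thick, pinned to the bench. Origin on the cam's axis at bench level; x from -100 to +100 mm, y from the joint edge at -34 mm to +216 mm, where the far end panel (20 mm thick, 110 mm tall) is already on. Steel holdfasts up to 85 mm tall stand at x = -118 and +118, y = 172 mm.
- cam_axis (a point): Centre of the cam, a 35 mm grey metal disc flush in the board's top face, 30 mm above the bench and 34 mm in from the joint edge; axes as the board.
- cam_turn (a joint): Angle of hex key and cam, turning as one (a detent holds the key in), rad. 0 = cam open to the joint edge; grows clockwise from above, stop at 2.85. The head goes in between 0 and 0.15. The cam draws from about 0.7 on, 4 mm per rad; the panel meets the board at 1.3 to 2.25 depending on the stud; each further 0.1 rad adds about 25 N of pull on the stud.
- cam: Cam and key; origin as base. Turning takes 0.55 Nm (5.8 N at key_grip) plus about 0.0055 Nm per newton of pull on the stud. Firmly tight is about 80 N of pull: 1.0 Nm (10.5 N at key_grip), 0.32 rad after the panel meets the board. Under 40 N (8 N at key_grip) is loose; over 130 N (13 N) strips it. A finger's rubbing adds up to 1 N. It stays where it is left.
- key_grip (a point): Point on the level arm of the hex key (dark steel, 10 mm across), 95 mm from the cam's axis, 60 mm above the bench, to be pinched from above. The arm ends 112 mm from the axis; the upright leg stands on the axis. At joint 0 the arm points 165 degrees anticlockwise from the board's x; turned clockwise it swings over the board, away from the joint edge.
- hammer: Ball-peen hammer lying on the bench, 310 mm long; leave alone.
- control_arm: Rusty forged suspension arm with a ball joint, 290 mm long, lying on the bench; leave alone.
- bush_a: Steel bush, 38 mm across and 46 mm tall, standing near the base board; leave alone.
- screw_jar: Clear jar with a steel lid, 64 mm across and 85 mm tall, standing on the base board near its far end panel; leave alone.
- fit_tray: Grey tray 110 x 160 x 28 mm with spare cams and studs; leave alone.
- tape: Yellow tape measure, 68 x 36 x 64 mm, standing beyond the base board; leave alone.
- wrench: Wrench 190 mm long lying at the back; leave alone.
Mind the look-alikes: they are no part of the job. What is meant by the panel is not blue or purple, and is the larger of those in its own colour.

How it is judged:
On the way, in this order (a step that is already met when the one before it is completed fails the run):
1. the panel stands square on its dowels with the stud's head in the open cam (gap under 7.5 mm) (y of panel_center in the frame of cam_axis above -0.0515 m and x of panel_center in the frame of cam_axis between -0.004 and 0.004 m and value of joint cam_turn below 0.6 rad), for 0.2 s.
2. the cam pulls on the stud with at least 40 N (contact force between cam and panel above 40 N and value of joint cam_turn above 0.9 rad), for 0.2 s.
At the end, for the whole second after the job is handed in: The end panel stands upright against the board's edge (gap under 1.5 mm, within 4 mm sideways), the cam turned past 0.9 rad and pulling on the stud with 40 to 130 N, hands off (all of step 2 and y of panel_center in the frame of cam_axis above -0.0455 m and x of panel_center in the frame of cam_axis between -0.004 and 0.004 m and angle between panel_center's own z axis and vertical below 0.05 rad); the robot touches nothing.
It fails at once if the stud's head is rammed into the open cam with over 40 N (contact force between cam and panel above 40 N and value of joint cam_turn below 0.6 rad).
It fails at once if the joint is stripped: more than 130 N between the stud and the cam (contact force between cam and panel above 130 N).
It fails at once if the panel is tipped over (angle between panel_center's own z axis and vertical above 0.35 rad).
It fails at once if a bystander is shoved by more than 25 mm (distance of any of hammer, control_arm, bush_a, screw_jar, fit_tray, tape, wrench from where it was at the start of the episode above 0.025 m).
It also fails if it takes over 69 s, if anything falls off the work surface, if the arm or the gripper's body presses on something with over 40 N, if the wrist force passes 120 N, or if a joint passes its speed limit or range.

## Working session

There is one attempt and no reset: what is moved stays moved. The work goes in short steps, Python scripts to look and compute and a tool call to move; the robot and the scene stay as the last step left them, time stands still between calls to the robot, and variables do not carry over. Pictures are saved under pics/ and viewed, at most 10 in all, crops included, and the job is handed in when it is done.

Besides the shell and the picture viewer there is one more tool, called after "Emit:" as name([rows], argument=value, ...), one row to a line, values as JSON. servo_tool: Moves the arm, as the interface text tells. Its arguments: {"type":"object","properties":{"targets":{"type":"array"},"force":{"type":"number"}},"required":["targets"]}

```bash
mkdir -p pics; cat > h.py <<'E'
import numpy as np,cv2
from station import monitor,viewer,order
def grab(n,fn=None):
    f=viewer.grab_frame(n)
    if fn: cv2.imwrite('pics/'+fn,f['color']); np.savez('pics/'+fn+'.npz',**f)
    return f
def load(fn): return dict(np.load('pics/'+fn+'.npz'))
def ray(f,p):
    fl=200/np.tan(np.radians(float(f['fovy']))/2); p=np.atleast_2d(np.array(p,float))
    K=np.array([[fl,0,f['cx']],[0,fl,f['cy']],[0,0,1.]])
    u=cv2.undistortPoints(p.reshape(-1,1,2),K,np.array([float(f['k1']),0,0,0])).reshape(-1,2)
    # k1 model same as OpenCV radial
    d=np.c_[u,np.ones(len(u))]@f['R']; return -f['R'].T@f['t'],d
def onz(f,p,z):
    c,d=ray(f,p); return c+d*((z-c[2])/d[:,2:3])
def proj(f,X):
    fl=200/np.tan(np.radians(float(f['fovy']))/2)
    K=np.array([[fl,0,f['cx']],[0,fl,f['cy']],[0,0,1.]])
    return cv2.projectPoints(np.atleast_2d(np.array(X,float)),cv2.Rodrigues(f['R'])[0],f['t'],K,np.array([float(f['k1']),0,0,0]))[0].reshape(-1,2)
E
python3 - <<'E'
from h import *
print(monitor.get_state())
for n in ['scene','side','wrist']:
    f=grab(n,n+'0.png'); print(n,f['fovy'],f['cx'],f['cy'],f['k1'],-f['R'].T@f['t'],f['R'][2])
a=[cv2.imread(f'pics/{n}0.png') for n in ['scene','side']]
E
```

```text
{'t': 0.0, 'q': array([ 2.88088939e-01,  3.59388107e-01,  1.11040889e-02, -3.70253499e-04,
       -1.22410960e+00, -2.88126222e-01]), 'qd': array([-0.00152693,  0.00078396,  0.00335406,  0.0015227 ,  0.00050628,
       -0.00293739]), 'joint_efforts': array([-8.00930356e-04, -5.82726967e+01,  2.93058443e+01,  6.99745238e+00,
        6.93249181e-03, -2.06530804e-04]), 'eef_pos': array([ 6.74561374e-01, -2.01597214e-05,  2.47637934e-01]), 'ee_rot': array([ 3.13996229e+00, -1.20209340e-04, -1.57095960e+00]), 'force': array([-0.06880074,  0.19260779, -0.04634146]), 'moment': array([ 0.02628693,  0.00639969, -0.01608576]), 'gripper_force': 0.0, 'width': 0.08798259294869933}
scene 51.649454794521624 326.8285494591702 198.86661234644728 -0.08437095404575534 [ 1.26384582 -0.39606185  1.10695489] [-0.53298868  0.33111534 -0.7786435 ]
side 51.1078356733966 324.60348835637575 205.5707817355256 0.008476772905585012 [0.18696177 0.96211122 0.89264565] [ 0.28101799 -0.72050791 -0.63395366]
wrist 68.11664472294964 318.1100512773939 202.45512932072137 -0.05382877689305643 [ 0.67422352 -0.0834536   0.38228869] [-0.00178494  0.308537   -0.95121067]
```

View pics/scene0.png

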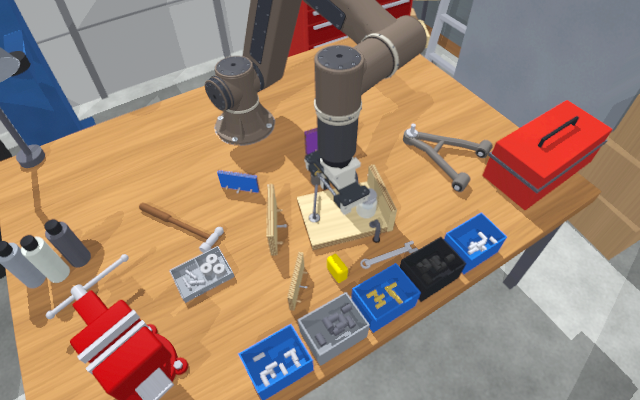

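View pics/side0.png

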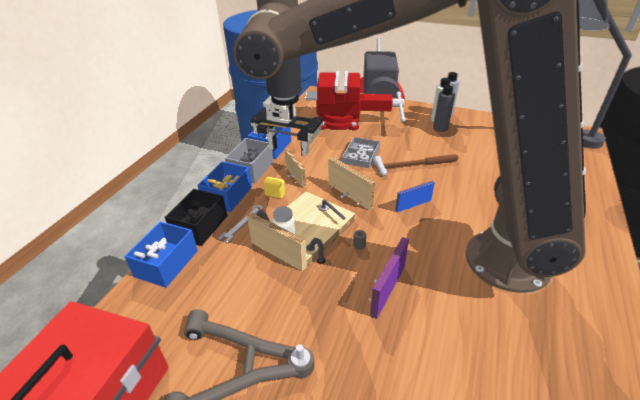

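View pics/wrist0.png

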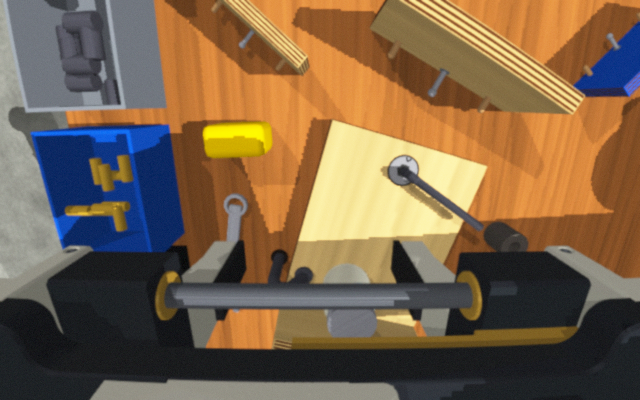

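Wrist view: base board joint-edge corners at about (333,121) and (487,166), cam at (404,170), key arm towards (490,232), and bush_a at (505,237). 

Candidates for the panel in the scene view: plywood (272,218), plywood (297,278), blue (238,182) and purple (312,143). The plywood one at (272,218) fits, because it is neither blue nor purple and is the larger of the two plywood ones. The one at (380,195) is the far panel, already on. I'll confirm in an enlarged crop.

```bash
python3 - <<'E'
from h import *
a=cv2.imread('pics/scene0.png')[165:315,220:420]; b=cv2.imread('pics/side0.png')[140:280,240:390]
a=cv2.resize(a,None,fx=4,fy=4,interpolation=cv2.INTER_CUBIC)
cv2.imwrite('pics/c1.png',a)
w=cv2.imread('pics/side0.png')[145:285,240:415]
cv2.imwrite('pics/c2.png',cv2.resize(w,None,fx=4,fy=4,interpolation=cv2.INTER_CUBIC))
E
```

```text
(no output)
```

View pics/c1.png

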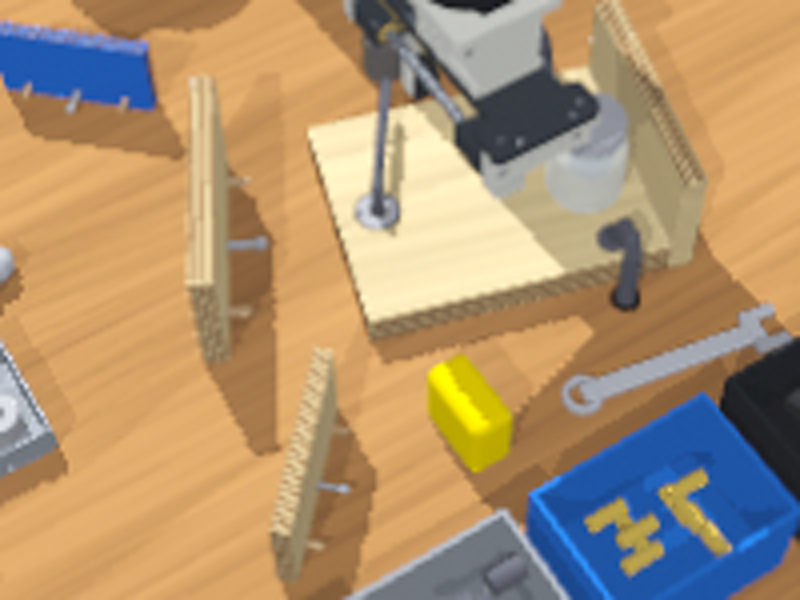

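View pics/c2.png

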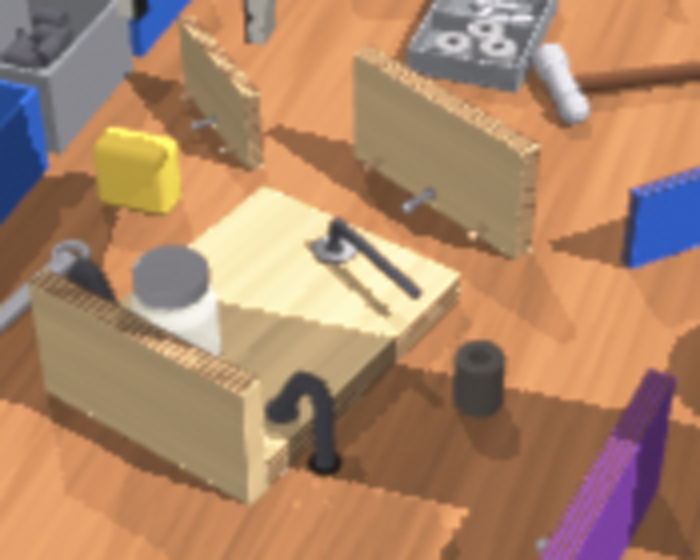

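The crops confirm it: the larger plywood panel has its stud and dowels facing the base board (scene crop (210,215), stud head (262,243)). The small look-alike is at (305,460).

```bash
python3 - <<'E'
from h import *
s=load('scene0.png');w=load('wrist0.png');d=load('side0.png')
np.set_printoptions(precision=4,suppress=True)
sc=lambda L:np.array(L)/4+[220,165]
sd=lambda L:np.array(L)/4+[240,145]
print('panel top scene',onz(s,sc([(193,77),(212,78),(188,282),(210,284)]),.11))
print('side top',onz(d,sd([(356,60),(538,150)]),.11))
print('base wrist',onz(w,[(333,121),(487,166)],.03),'cam',onz(w,[(404,170)],.03))
print('base scene',onz(s,sc([(308,130),(372,325)]),.03),'cam',onz(s,sc([(377,211)]),.03))
print('cam side',onz(d,sd([(333,250)]),.03), 'corners',onz(d,sd([(265,188),(460,275)]),.03))
print('key tip side',onz(d,sd([(415,292)]),.06))
print('stud head scene z15',onz(s,sc([(262,243)]),.015))
print('jar lid',onz(d,sd([(172,270)]),.115),'bush',onz(d,sd([(480,355)]),.046))
E
```

```text
panel top scene [[ 0.4314 -0.0992  0.11  ]
 [ 0.4404 -0.0868  0.11  ]
 [ 0.6054 -0.1913  0.11  ]
 [ 0.6154 -0.1786  0.11  ]]
side top [[ 0.6065 -0.1612  0.11  ]
 [ 0.4265 -0.0885  0.11  ]]
base wrist [[ 0.6565 -0.068   0.03  ]
 [ 0.4663 -0.0163  0.03  ]] cam [[ 0.5692 -0.0107  0.03  ]]
base scene [[ 0.4686 -0.0199  0.03  ]
 [ 0.6626 -0.0728  0.03  ]] cam [[ 0.5716 -0.0139  0.03  ]]
cam side [[ 0.57   -0.0076  0.03  ]] corners [[ 0.6536 -0.0649  0.03  ]
 [ 0.4642 -0.0129  0.03  ]]
key tip side [[0.4805 0.0515 0.06  ]]
stud head scene z15 [[ 0.5404 -0.1038  0.015 ]]
jar lid [[0.6332 0.1486 0.115 ]] bush [[0.4178 0.0867 0.046 ]]
```

Emit:
servo_tool([
  {"xyz":[2.75,3.2,0],"angular":[0,0,0],"claw":8.76},
  {"xyz":[2.75,3.2,0],"angular":[0,0,0],"claw":8.76},
  {"xyz":[2.75,3.2,0],"angular":[0,0,0],"claw":8.76},
  {"xyz":[2.75,3.2,0],"angular":[0,0,0],"claw":8.76},
  {"xyz":[0,0,0],"angular":[0,0,0],"claw":8.76},
  {"xyz":[0,0,0],"angular":[0,0,0],"claw":8.76},
  {"xyz":[0,0,0],"angular":[0,0,0],"claw":8.76},
])

```text
t: 0.85
eef_pos: [0.5475, -0.1098, 0.2486]
ee_rot: [-3.141, 0.0, -1.571]
force: [0.2, -0.4, 0.7]
width: 0.0876
gripper_force: 0.0
```

```bash
python3 - <<'E'
from h import *
f=grab('wrist','w1.png'); print(monitor.get_state()['eef_pos'],monitor.get_state()['ee_rot'])
grab('scene','scene1.png');grab('side','side1.png')
cv2.imwrite('pics/w1b.png',cv2.resize(f['color'],(800,500),interpolation=cv2.INTER_CUBIC))
E
```

```text
[ 0.54764271 -0.10954954  0.24838612] [ 3.14152847e+00  5.82635735e-06 -1.57031657e+00]
```

View pics/w1b.png

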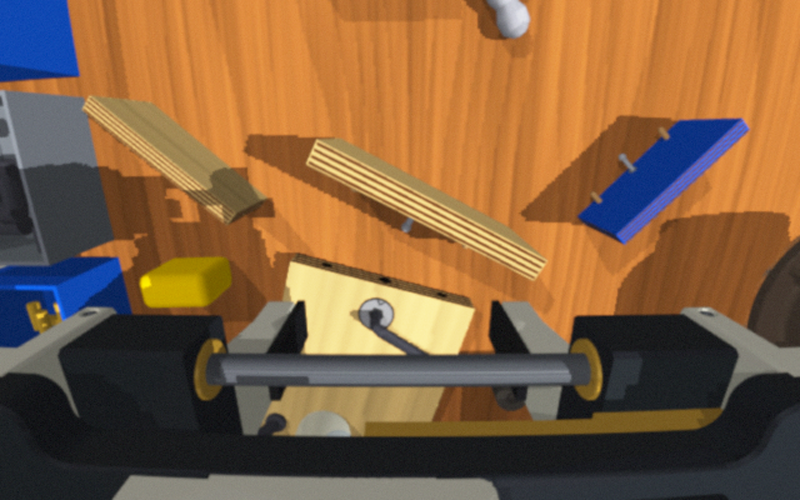

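The view shows the panel's striped top edge with corners near (319,140), (307,161), (546,262) and (533,279). The joint edge runs from (289,262) to (473,306), with the cam at (376,312) (all in 800-wide pixels).

```bash
cat > m.py <<'E'
from h import *
np.set_printoptions(precision=4,suppress=True)
f=load('w1.png'); g=cv2.cvtColor(f['color'],cv2.COLOR_BGR2GRAY)
def ref(L,k=4):
    p=np.array(L,np.float32).reshape(-1,1,2)/1.25
    q=cv2.cornerSubPix(g,p.copy(),(k,k),(-1,-1),(3,50,.01)); return q.reshape(-1,2)
P=ref([(319,140),(307,161),(546,262),(533,279)]); print(P*1.25)
X=onz(f,P,.11)[:,:2]; print(X)
c=X.mean(0); u=(X[2]+X[3]-X[0]-X[1]); print('panel c',c,'len',np.linalg.norm(u)/2,'ang',np.degrees(np.arctan2(-u[1],-u[0])),'thk',np.linalg.norm(X[0]-X[1]))
B=ref([(289,262),(473,306)]); print(B*1.25); Y=onz(f,B,.03)[:,:2]
v=Y[0]-Y[1]; print('base',Y,np.linalg.norm(v),np.degrees(np.arctan2(v[1],v[0])),Y.mean(0))
# cam disc centre by bright/grey mask
h=cv2.cvtColor(f['color'],cv2.COLOR_BGR2HSV); 
m=(h[:,:,1]<60).astype(np.uint8); m[:232]=0;m[266:]=0;m[:,:280]=0;m[:,325:]=0
x,y,ww,hh=cv2.boundingRect(m); print('cam',x,y,ww,hh,onz(f,[(x+(ww-1)/2,y+(hh-1)/2)],.03))
cam=onz(f,[(376/1.25,312/1.25)],.03); print(cam)
E
python3 m.py
```

```text
[[315.9477 138.2394]
 [305.315  162.231 ]
 [543.3604 264.9706]
 [533.     279.    ]]
[[ 0.605  -0.1903]
 [ 0.6137 -0.1736]
 [ 0.4315 -0.0948]
 [ 0.4384 -0.0828]]
panel c [ 0.5222 -0.1354] len 0.19769887725535062 ang -28.10103903142247 thk 0.01883563840244632
[[289.9439 260.7579]
 [474.3344 308.166 ]]
base [[ 0.6562 -0.0703]
 [ 0.4656 -0.0173]] 0.19784187005337922 -15.511782930738118 [ 0.5609 -0.0438]
cam 287 239 28 27 [[ 0.5702 -0.0093  0.03  ]]
[[ 0.5697 -0.0129  0.03  ]]
```

Emit:
servo_tool([
  {"xyz":[2.7,2.55,0],"angular":[0,0,-7.75],"claw":8.76},
  {"xyz":[0,0,0],"angular":[0,0,-7.75],"claw":8.76},
  {"xyz":[0,0,0],"angular":[0,0,-7.75],"claw":8.76},
  {"xyz":[0,0,0],"angular":[0,0,-7.75],"claw":8.76},
  {"xyz":[0,0,0],"angular":[0,0,-7.75],"claw":8.76},
  {"xyz":[0,0,0],"angular":[0,0,-7.75],"claw":8.76},
  {"xyz":[0,0,0],"angular":[0,0,-7.75],"claw":8.76},
  {"xyz":[0,0,0],"angular":[0,0,-7.75],"claw":8.76},
  {"xyz":[0,0,3],"angular":[0,0,0],"claw":8.76},
  {"xyz":[0,0,3],"angular":[0,0,0],"claw":8.76},
  {"xyz":[0,0,0],"angular":[0,0,0],"claw":8.76},
  {"xyz":[0,0,0],"angular":[0,0,0],"claw":8.76},
])

```text
t: 2.2
eef_pos: [0.5219, -0.1369, 0.1887]
ee_rot: [3.14, 0.001, -0.488]
force: [0.1, 1.0, 0.9]
width: 0.0872
gripper_force: 0.0
```

Emit:
servo_tool([
  {"xyz":[0,0,3],"angular":[0,0,0],"claw":8.76},
  {"xyz":[0,0,3],"angular":[0,0,0],"claw":8.76},
  {"xyz":[0,0,2.6],"angular":[0,0,0],"claw":8.76},
  {"xyz":[0,0,1],"angular":[0,0,0],"claw":5},
  {"xyz":[0,0,0],"angular":[0,0,0],"claw":4},
  {"xyz":[0,0,0],"angular":[0,0,0],"claw":3},
  {"xyz":[0,0,0],"angular":[0,0,0],"claw":2.5},
  {"xyz":[0,0,0],"angular":[0,0,0],"claw":2.2},
  {"xyz":[0,0,0],"angular":[0,0,0],"claw":1.9},
  {"xyz":[0,0,0],"angular":[0,0,0],"claw":1.5},
  {"xyz":[0,0,0],"angular":[0,0,0],"claw":1.5},
  {"xyz":[0,0,0],"angular":[0,0,0],"claw":1.5},
  {"xyz":[0,0,0],"angular":[0,0,0],"claw":1.5},
  {"xyz":[0,0,0],"angular":[0,0,0],"claw":1.5},
], force=25)

```text
t: 3.6
eef_pos: [0.5215, -0.137, 0.0926]
ee_rot: [3.142, -0.0, -0.489]
force: [0.2, 0.2, 0.3]
width: 0.02
gripper_force: 25.0
```

Emit:
servo_tool([
  {"xyz":[0,0,0],"angular":[0,0,-2.5]},
  {"xyz":[0,0,0],"angular":[0,0,-2.5]},
  {"xyz":[0,0,0],"angular":[0,0,-2.5]},
  {"xyz":[0,0,0],"angular":[0,0,-2.5]},
  {"xyz":[0,0,0],"angular":[0,0,-2.5]},
  {"xyz":[0.26,-0.9,0],"angular":[0,0,0]},
  {"xyz":[0.26,-0.9,0],"angular":[0,0,0]},
  {"xyz":[0.26,-0.9,0],"angular":[0,0,0]},
  {"xyz":[0.26,-0.9,0],"angular":[0,0,0]},
  {"xyz":[0.26,-0.9,0],"angular":[0,0,0]},
  {"xyz":[0,0,0],"angular":[0,0,0]},
  {"xyz":[0,0,0],"angular":[0,0,0]},
])

```text
invalid input
```

```bash
python3 - <<'E'
from h import *
f=grab('scene','scene2.png');d=grab('side','side2.png');grab('wrist','w2.png')
s=monitor.get_state();print(s['eef_pos'],s['ee_rot'],s['force'],s['width'])
a=cv2.resize(f['color'][165:265,245:395],None,fx=5.3,fy=5.3,interpolation=cv2.INTER_CUBIC)[:, :790]
cv2.imwrite('pics/c3.png',a)
E
```

```text
[ 0.52149461 -0.13702513  0.09259931] [ 3.14151449e+00  4.22541116e-06 -4.88597451e-01] [-0.29270244  0.37894247  1.17501424] 0.019963470440997683
```

View pics/c3.png

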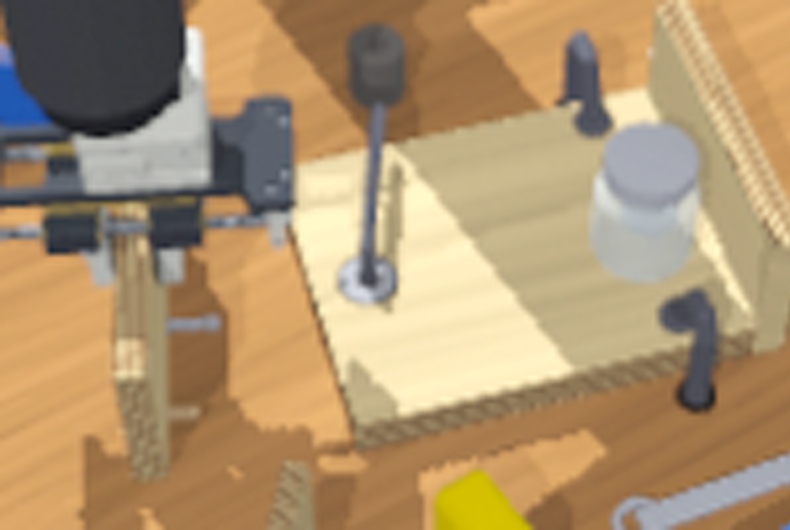

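The gripper holds the panel at its original spot, because the move was refused: rows need the claw value. The base is now clearly visible, with the cam at crop (367,280) and joint-edge corners at (292,225) to (358,432).

Emit:
servo_tool([
  {"xyz":[0,0,0],"angular":[0,0,-2.5],"claw":1.5},
  {"xyz":[0,0,0],"angular":[0,0,-2.5],"claw":1.5},
  {"xyz":[0,0,0],"angular":[0,0,-2.5],"claw":1.5},
  {"xyz":[0,0,0],"angular":[0,0,-2.5],"claw":1.5},
  {"xyz":[0,0,0],"angular":[0,0,-2.5],"claw":1.5},
  {"xyz":[0.26,-0.9,0],"angular":[0,0,0],"claw":1.5},
  {"xyz":[0.26,-0.9,0],"angular":[0,0,0],"claw":1.5},
  {"xyz":[0.26,-0.9,0],"angular":[0,0,0],"claw":1.5},
  {"xyz":[0.26,-0.9,0],"angular":[0,0,0],"claw":1.5},
  {"xyz":[0.26,-0.9,0],"angular":[0,0,0],"claw":1.5},
  {"xyz":[0,0,0],"angular":[0,0,0],"claw":1.5},
  {"xyz":[0,0,0],"angular":[0,0,0],"claw":1.5},
])

```text
t: 4.95
eef_pos: [0.5469, -0.096, 0.0926]
ee_rot: [-3.14, -0.001, -0.27]
force: [1.3, 2.0, 1.5]
width: 0.02
gripper_force: 25.0
```

```bash
python3 - <<'E'
from h import *
a=grab('wrist','w3.png')['color'];f=grab('scene','scene3.png');d=grab('side','side3.png')
s=monitor.get_state();print(s['eef_pos'],s['ee_rot'],s['force'],s['width'])
A=cv2.resize(f['color'][170:270,250:350],(400,400),interpolation=cv2.INTER_CUBIC)
C=cv2.resize(d['color'][155:255,290:390],(400,400),interpolation=cv2.INTER_CUBIC)
W=np.zeros((200,800,3),np.uint8);W[:,:320]=cv2.resize(a,(320,200))
cv2.imwrite('pics/c4.png',np.vstack([np.hstack([A,C]),W]))
E
```

```text
[ 0.54670531 -0.09666544  0.09260994] [-3.14057531e+00 -1.20602977e-03 -2.70633198e-01] [0.62412743 2.25884203 0.57849956] 0.020026628448104114
```

View pics/c4.png

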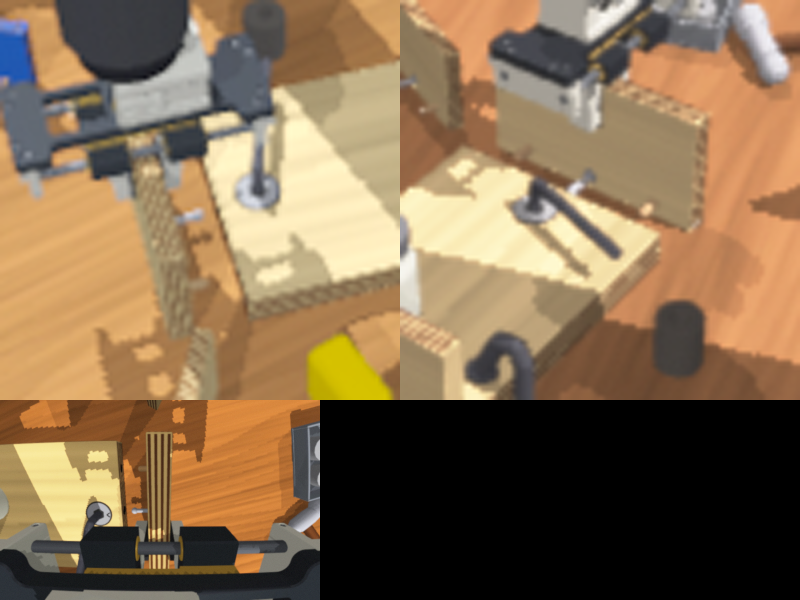

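Scene and side crops show the panel roughly square to the joint edge, the stud pointing at the cam, and a gap of about 45 mm. I'll take a wrist-camera crop to measure the lateral fit.

```bash
python3 - <<'E'
from h import *
w=load('w3.png')['color'][50:250,150:380]
cv2.imwrite('pics/c5.png',cv2.resize(w,None,fx=3,fy=3,interpolation=cv2.INTER_CUBIC))
E
```

```text
(no output)
```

View pics/c5.png

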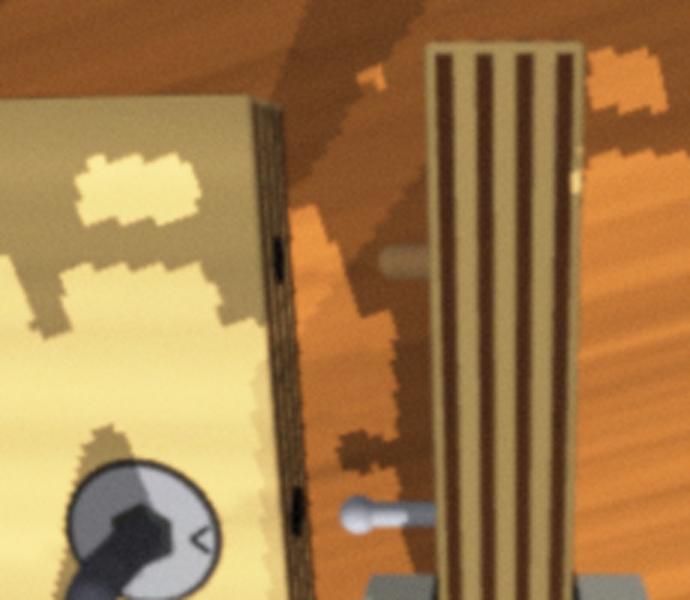

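The crop shows the stud head at (356,515), stud hole at (297,511), dowel nose at (382,262), dowel hole at (279,260), cam centre at (145,531), and top-edge points of the board at (250,97) and (292,598). The panel's top inner edge runs from (428,44) to (443,598).

```bash
python3 - <<'E'
from h import *
np.set_printoptions(precision=4,suppress=True)
f=load('w3.png'); P=lambda L:(np.array(L,float)+.5)/3-.5+[150,50]
yaw=-.2706; ax=np.array([np.cos(yaw),np.sin(yaw)]); ay=np.array([-ax[1],ax[0]]); t0=np.array([.5468,-.0964])
def pr(n,L,z):
    X=onz(f,P(L),z)[:,:2]-t0; print(n,'(tool x, -tool y) mm',(np.c_[X@ax,X@ay]*1000).round(1).tolist())
pr('stud head, root',[(356,515),(437,515)],.015)
pr('dowel nose,root',[(382,262),(430,262)],.015)
pr('stud hole',[(297,511)],.015); pr('dowel hole',[(279,260)],.015)
pr('cam',[(145,531)],.03); pr('board top edge',[(250,97),(267,320)],.03)
pr('panel top inner',[(428,44),(437,400)],.11);pr('panel top outer',[(583,44),(577,400)],.11)
E
```

```text
stud head, root (tool x, -tool y) mm [[-0.7, 39.4], [-0.6, 18.6]]
dowel nose,root (tool x, -tool y) mm [[63.2, 30.2], [63.2, 18.9]]
stud hole (tool x, -tool y) mm [[0.4, 54.6]]
dowel hole (tool x, -tool y) mm [[63.8, 54.5]]
cam (tool x, -tool y) mm [[0.9, 88.4]]
board top edge (tool x, -tool y) mm [[98.8, 54.5], [51.9, 54.4]]
panel top inner (tool x, -tool y) mm [[98.5, 10.5], [53.7, 10.3]]
panel top outer (tool x, -tool y) mm [[98.5, -8.4], [53.8, -8.7]]
```

Emit:
servo_tool([
  {"xyz":[0.08,-0.3,0],"angular":[0,0,0],"claw":1.5},
  {"xyz":[0,-0.4,0],"angular":[0,0,0],"claw":1.5},
  {"xyz":[0,-0.4,0],"angular":[0,0,0],"claw":1.5},
  {"xyz":[0,-0.4,0],"angular":[0,0,0],"claw":1.5},
  {"xyz":[0,-0.3,0],"angular":[0,0,0],"claw":1.5},
  {"xyz":[0,-0.2,0],"angular":[0,0,0],"claw":1.5},
  {"xyz":[0,-0.2,0],"angular":[0,0,0],"claw":1.5},
  {"xyz":[0,-0.2,0],"angular":[0,0,0],"claw":1.5},
  {"xyz":[0,-0.2,0],"angular":[0,0,0],"claw":1.5},
  {"xyz":[0,0,0],"angular":[0,0,0],"claw":1.5},
  {"xyz":[0,0,0],"angular":[0,0,0],"claw":1.5},
])

```text
t: 6.2
eef_pos: [0.5539, -0.072, 0.0926]
ee_rot: [-3.141, -0.0, -0.271]
force: [-1.3, -0.1, 2.3]
width: 0.0198
gripper_force: 25.0
```

Emit:
servo_tool([
  {"xyz":[0,-0.15,0],"angular":[0,0,0],"claw":1.5},
  {"xyz":[0,-0.15,0],"angular":[0,0,0],"claw":1.5},
  {"xyz":[0,-0.15,0],"angular":[0,0,0],"claw":1.5},
  {"xyz":[0,-0.15,0],"angular":[0,0,0],"claw":1.5},
  {"xyz":[0,-0.15,0],"angular":[0,0,0],"claw":1.5},
  {"xyz":[0,-0.15,0],"angular":[0,0,0],"claw":1.5},
  {"xyz":[0,0,0],"angular":[0,0,0],"claw":1.5},
  {"xyz":[0,0,0],"angular":[0,0,0],"claw":1.5},
])

```text
t: 7.0
eef_pos: [0.5562, -0.0634, 0.0925]
ee_rot: [-3.141, -0.0, -0.27]
force: [-0.9, -2.1, 3.2]
width: 0.0199
gripper_force: 25.0
```

```bash
python3 - <<'E'
from h import *
s=monitor.get_state();print(s['eef_pos'],s['force'],s['moment'])
E
```

```text
[ 0.55619286 -0.06338135  0.09254564] [-0.94952506 -2.12816639  3.15920669] [-0.72002577  0.42083276 -0.01853553]
```

Emit:
servo_tool([
  {"xyz":[0,-0.07,0],"angular":[0,0,0],"claw":1.5},
  {"xyz":[0,-0.07,0],"angular":[0,0,0],"claw":1.5},
  {"xyz":[0,-0.07,0],"angular":[0,0,0],"claw":1.5},
  {"xyz":[0,-0.07,0],"angular":[0,0,0],"claw":1.5},
  {"xyz":[0,0,0],"angular":[0,0,0],"claw":1.5},
])

```text
t: 7.5
eef_pos: [0.5568, -0.061, 0.0926]
ee_rot: [3.141, 0.0, -0.271]
force: [-0.8, -3.6, 4.2]
width: 0.02
gripper_force: 25.0
```

Emit:
servo_tool([
  {"xyz":[0,-0.05,0],"angular":[0,0,0],"claw":1.5},
  {"xyz":[0,-0.05,0],"angular":[0,0,0],"claw":1.5},
  {"xyz":[0,0,0],"angular":[0,0,0],"claw":1.5},
])

```text
t: 7.8
eef_pos: [0.5571, -0.06, 0.0926]
ee_rot: [3.142, 0.0, -0.271]
force: [-0.3, -4.0, 4.0]
width: 0.0202
gripper_force: 25.0
```

Emit:
servo_tool([
  {"xyz":[0,-0.04,0],"angular":[0,0,0],"claw":1.5},
  {"xyz":[0,-0.04,0],"angular":[0,0,0],"claw":1.5},
  {"xyz":[0,0,0],"angular":[0,0,0],"claw":1.5},
])

```text
t: 8.1
eef_pos: [0.5573, -0.0591, 0.0926]
ee_rot: [3.142, 0.0, -0.27]
force: [-1.4, -4.9, 3.7]
width: 0.0202
gripper_force: 25.0
```

Emit:
servo_tool([
  {"xyz":[0,-0.04,0],"angular":[0,0,0],"claw":1.5},
  {"xyz":[0,-0.02,0],"angular":[0,0,0],"claw":1.5},
  {"xyz":[0,0,0],"angular":[0,0,0],"claw":1.5},
])

```text
t: 8.4
eef_pos: [0.5575, -0.0586, 0.0926]
ee_rot: [3.141, 0.0, -0.27]
force: [-1.9, -4.4, 3.3]
width: 0.02
gripper_force: 25.0
```

Emit:
servo_tool([
  {"xyz":[0,-0.04,0],"angular":[0,0,0],"claw":1.5},
  {"xyz":[0,-0.02,0],"angular":[0,0,0],"claw":1.5},
  {"xyz":[0,0,0],"angular":[0,0,0],"claw":1.5},
])

```text
t: 8.7
eef_pos: [0.5577, -0.0581, 0.0926]
ee_rot: [3.141, 0.0, -0.271]
force: [-1.4, -4.5, 4.4]
width: 0.0198
gripper_force: 25.0
```

Emit:
servo_tool([
  {"xyz":[0,-0.04,0],"angular":[0,0,0],"claw":1.5},
  {"xyz":[0,-0.02,0],"angular":[0,0,0],"claw":1.5},
  {"xyz":[0,0,0],"angular":[0,0,0],"claw":1.5},
])

```text
t: 9.0
eef_pos: [0.5578, -0.0575, 0.0926]
ee_rot: [3.141, 0.0, -0.27]
force: [-1.3, -5.1, 4.8]
width: 0.0198
gripper_force: 25.0
```

Emit:
servo_tool([
  {"xyz":[0,-0.03,0],"angular":[0,0,0],"claw":1.5},
  {"xyz":[0,-0.02,0],"angular":[0,0,0],"claw":1.5},
  {"xyz":[0,0,0],"angular":[0,0,0],"claw":1.5},
])

```text
t: 9.3
eef_pos: [0.5579, -0.057, 0.0926]
ee_rot: [3.141, 0.0, -0.27]
force: [-1.9, -5.5, 4.9]
width: 0.0201
gripper_force: 25.0
```

Emit:
servo_tool([
  {"xyz":[0,-0.03,0],"angular":[0,0,0],"claw":1.5},
  {"xyz":[0,-0.02,0],"angular":[0,0,0],"claw":1.5},
  {"xyz":[0,0,0],"angular":[0,0,0],"claw":1.5},
])

```text
t: 9.6
eef_pos: [0.5581, -0.0566, 0.0926]
ee_rot: [3.141, 0.0, -0.271]
force: [-1.0, -5.1, 4.0]
width: 0.0197
gripper_force: 25.0
```

Emit:
servo_tool([
  {"xyz":[0,-0.03,0],"angular":[0,0,0],"claw":1.5},
  {"xyz":[0,-0.02,0],"angular":[0,0,0],"claw":1.5},
  {"xyz":[0,0,0],"angular":[0,0,0],"claw":1.5},
])

```text
t: 9.9
eef_pos: [0.5581, -0.0564, 0.0926]
ee_rot: [3.141, 0.0, -0.27]
force: [-1.3, -6.7, 3.7]
width: 0.02
gripper_force: 25.0
```

Emit:
servo_tool([
  {"xyz":[0,-0.03,0],"angular":[0,0,0],"claw":1.5},
  {"xyz":[0,0,0],"angular":[0,0,0],"claw":1.5},
  {"xyz":[0,0,0],"angular":[0,0,0],"claw":1.5},
])

```text
t: 10.2
eef_pos: [0.5581, -0.0563, 0.0926]
ee_rot: [3.141, 0.0, -0.27]
force: [-1.6, -8.3, 4.9]
width: 0.0197
gripper_force: 25.0
```

Emit:
servo_tool([
  {"xyz":[0,0,0],"angular":[0,0,0],"claw":2.2},
  {"xyz":[0,0,0],"angular":[0,0,0],"claw":2.6},
  {"xyz":[0,0,0],"angular":[0,0,0],"claw":3.2},
  {"xyz":[0,0,0],"angular":[0,0,0],"claw":3.8},
  {"xyz":[0,0,0],"angular":[0,0,0],"claw":3.8},
  {"xyz":[0,0,-1],"angular":[0,0,0],"claw":3.8},
  {"xyz":[0,0,-3],"angular":[0,0,0],"claw":3.8},
  {"xyz":[0,0,-3.5],"angular":[0,0,0],"claw":3.8},
  {"xyz":[0,0,-3.5],"angular":[0,0,0],"claw":3.8},
  {"xyz":[-2.88,-2.37,0],"angular":[0,0,0],"claw":3.8},
  {"xyz":[-2.88,-2.37,0],"angular":[0,0,0],"claw":3.8},
  {"xyz":[-2.88,-2.37,0],"angular":[0,0,0],"claw":3.8},
  {"xyz":[0,0,0],"angular":[0,0,7.5],"claw":3.8},
  {"xyz":[0,0,0],"angular":[0,0,7.5],"claw":3.8},
  {"xyz":[0,0,0],"angular":[0,0,0],"claw":3.8},
  {"xyz":[0,0,0],"angular":[0,0,0],"claw":3.8},
  {"xyz":[0,0,0],"angular":[0,0,0],"claw":3.8},
])

```text
t: 11.9
eef_pos: [0.4942, 0.0357, 0.2028]
ee_rot: [-3.141, -0.0, -0.53]
force: [-0.3, 0.6, -0.5]
width: 0.038
gripper_force: 0.0
```

```bash
python3 - <<'E'
from h import *
np.set_printoptions(precision=4,suppress=True)
w=grab('wrist','w4.png');d=grab('side','side4.png')
s=monitor.get_state();print(s['eef_pos'],s['ee_rot'],s['force'],s['width'])
cam=np.array([.571,-.011])
for n,f in (('w',w),('side',d)):
    print(n,'predicted px: cam,grip,tip',proj(f,[[*cam,.03]]+[[cam[0]+r*np.cos(np.radians(149.5)),cam[1]+r*np.sin(np.radians(149.5)),.065] for r in (.0,.05,.095,.112)]).round(1).tolist())
A=cv2.resize(w['color'],(480,300),interpolation=cv2.INTER_AREA);B=cv2.resize(d['color'][160:260,290:390],(300,300),interpolation=cv2.INTER_CUBIC)
C=cv2.resize(w['color'][100:300,160:427],(400,300),interpolation=cv2.INTER_CUBIC)
W=np.zeros((600,800,3),np.uint8);W[:300,:480]=A;W[:300,480:780]=B;W[300:,:400]=C
W[300:,400:800]=cv2.resize(w['color'][0:200,160:427],(400,300))
cv2.imwrite('pics/c6.png',W)
E
```

```text
[0.4941 0.0357 0.2026] [ 3.1415  0.0001 -0.5311] [-0.3384 -0.2068  0.065 ] 0.03798935768509836
w predicted px: cam,grip,tip [[320.0, 100.1], [320.2, 99.2], [319.9, 156.1], [319.7, 202.5], [319.6, 218.9]]
side predicted px: cam,grip,tip [[323.3, 206.8], [323.2, 198.3], [333.2, 206.0], [342.6, 213.2], [346.3, 216.0]]
```

View pics/c6.png

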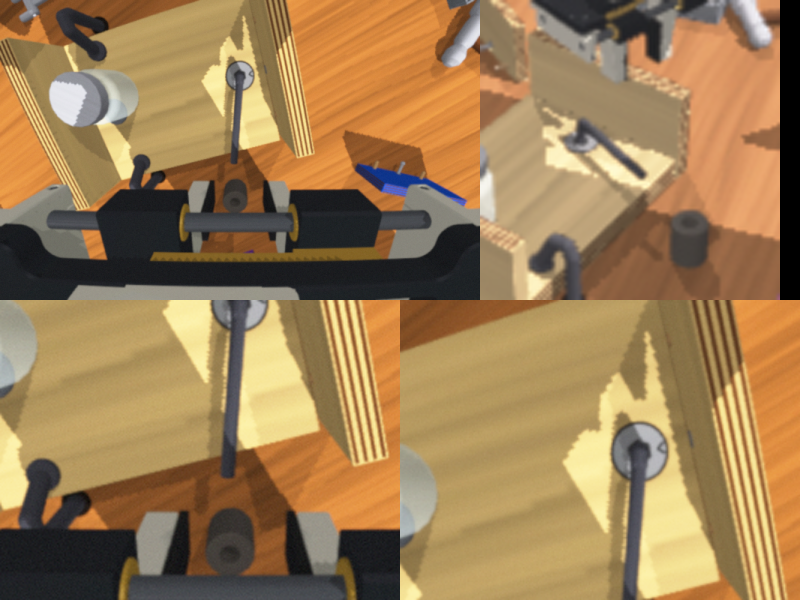

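The last picture shows the key leg at wrist px (320,97) and its tip at (313,216). That puts it about 3° clockwise of joint 0, in the open range. The panel stands seated and parallel. The gripper body must pass above the jar lid (z 0.115), so I'll pinch with the fingertips only, TCP z 0.076.

Emit:
servo_tool([
  {"xyz":[0,-0.36,3],"angular":[0,0,3.2],"claw":3.8},
  {"xyz":[0,0,4],"angular":[0,0,0],"claw":3.8},
  {"xyz":[0,0,3],"angular":[0,0,0],"claw":3.8},
  {"xyz":[0,0,1.7],"angular":[0,0,0],"claw":3.8},
  {"xyz":[0,0,0.96],"angular":[0,0,0],"claw":3.8},
  {"xyz":[0,0,0],"angular":[0,0,0],"claw":3},
  {"xyz":[0,0,0],"angular":[0,0,0],"claw":2.4},
  {"xyz":[0,0,0],"angular":[0,0,0],"claw":1.8},
  {"xyz":[0,0,0],"angular":[0,0,0],"claw":1.4},
  {"xyz":[0,0,0],"angular":[0,0,0],"claw":1.2},
], force=15)

```text
t: 13.0
eef_pos: [0.4963, 0.0392, 0.0767]
ee_rot: [-3.14, -0.001, -0.588]
force: [0.5, -0.4, 0.9]
width: 0.0132
gripper_force: 0.0
```

Emit:
servo_tool([
  {"xyz":[0,0,0],"angular":[0,0,0],"claw":0.5},
  {"xyz":[0,0,0],"angular":[0,0,0],"claw":0.5},
  {"xyz":[0,0,0],"angular":[0,0,0],"claw":0.5},
  {"xyz":[0,0,0],"angular":[0,0,0],"claw":0.5},
])

```text
t: 13.4
eef_pos: [0.4968, 0.0398, 0.0766]
ee_rot: [-3.14, -0.001, -0.588]
force: [-0.9, 5.2, 4.1]
width: 0.0099
gripper_force: 15.0
```

```bash
cat > t.py <<'E'
from h import *
cam=np.array([.571,-.011])
s=monitor.get_state();p=s['eef_pos'];d=p[:2]-cam;F=s['force'];M=s['moment']
u=d/np.linalg.norm(d); phi=np.degrees(np.arctan2(d[1],d[0])); yaw=np.degrees(s['ee_rot'][2])
# outside force resisting clockwise turning acts along the CCW tangent
ccw=np.array([-u[1],u[0]]); Ft=F[:2]@ccw; Fr=F[:2]@u; r=np.linalg.norm(d)
print('t %.1f z %.4f r %.1fmm phi %.1f yaw+180 %.1f joint(phi) %.3f joint(yaw) %.3f'%(s['t'],p[2],r*1e3,phi,(yaw+180)%360,np.radians(149.5-phi),np.radians(149.5-(yaw+180)%360)))
print('Ft %.1f Fr %.1f Fz %.1f Mz %.2f  Ft*r %.2f +Mz %.2f'%(Ft,Fr,F[2],M[2],Ft*r,Ft*r+M[2]),'w',s['width'],s['gripper_force'])
E
python3 t.py
```

```text
t 13.4 z 0.0766 r 90.0mm phi 145.6 yaw+180 146.3 joint(phi) 0.068 joint(yaw) 0.055
Ft -3.7 Fr 3.7 Fz 4.1 Mz -0.03  Ft*r -0.34 +Mz -0.36 w 0.009862465940342383 14.959731549024582
```

Emit:
servo_tool([
  {"xyz":[0.022,-0.628,0],"angular":[0,0,4],"claw":0.5},
  {"xyz":[0.022,-0.628,0],"angular":[0,0,4],"claw":0.5},
  {"xyz":[0.022,-0.628,0],"angular":[0,0,4],"claw":0.5},
  {"xyz":[0.022,-0.628,0],"angular":[0,0,4],"claw":0.5},
  {"xyz":[0.022,-0.628,0],"angular":[0,0,4],"claw":0.5},
  {"xyz":[0,0,0],"angular":[0,0,0],"claw":0.5},
  {"xyz":[0,0,0],"angular":[0,0,0],"claw":0.5},
], force=20)

```text
t: 14.1
eef_pos: [0.518, 0.0618, 0.0766]
ee_rot: [-3.141, -0.0, -0.937]
force: [-1.7, 1.8, 4.8]
width: 0.0099
gripper_force: 20.0
```

```bash
python3 t.py
```

```text
t 14.1 z 0.0766 r 90.1mm phi 126.1 yaw+180 126.3 joint(phi) 0.409 joint(yaw) 0.404
Ft 0.3 Fr 2.4 Fz 4.8 Mz 0.01  Ft*r 0.03 +Mz 0.04 w 0.00988274209892441 19.981848299503326
```

Emit:
servo_tool([
  {"xyz":[0.022,-0.628,0],"angular":[0,0,4],"claw":0.5},
  {"xyz":[0.022,-0.628,0],"angular":[0,0,4],"claw":0.5},
  {"xyz":[0.022,-0.628,0],"angular":[0,0,4],"claw":0.5},
  {"xyz":[0.022,-0.628,0],"angular":[0,0,4],"claw":0.5},
])

```text
t: 14.5
eef_pos: [0.5393, 0.0733, 0.0765]
ee_rot: [3.141, -0.0, -1.218]
force: [-4.2, 1.9, 8.9]
width: 0.0097
gripper_force: 20.1
```

```bash
python3 t.py
```

```text
t 14.5 z 0.0765 r 90.1mm phi 110.6 yaw+180 110.2 joint(phi) 0.678 joint(yaw) 0.686
Ft 3.2 Fr 3.3 Fz 8.9 Mz 0.24  Ft*r 0.29 +Mz 0.53 w 0.009671270936214862 20.126610696315765
```

Emit:
servo_tool([
  {"xyz":[0.022,-0.628,0],"angular":[0,0,4],"claw":0.5},
  {"xyz":[0.022,-0.628,0],"angular":[0,0,4],"claw":0.5},
  {"xyz":[0.022,-0.628,0],"angular":[0,0,4],"claw":0.5},
  {"xyz":[0.022,-0.628,0],"angular":[0,0,4],"claw":0.5},
  {"xyz":[0.006,-0.314,0],"angular":[0,0,2],"claw":0.5},
  {"xyz":[0.006,-0.314,0],"angular":[0,0,2],"claw":0.5},
])

```text
t: 15.1
eef_pos: [0.5701, 0.0791, 0.0765]
ee_rot: [3.141, -0.0, -1.566]
force: [-3.9, 2.4, 8.2]
width: 0.0096
gripper_force: 20.1
```

```bash
python3 t.py
```

```text
t 15.1 z 0.0765 r 90.1mm phi 90.6 yaw+180 90.3 joint(phi) 1.029 joint(yaw) 1.034
Ft 3.8 Fr 2.5 Fz 8.2 Mz 0.13  Ft*r 0.35 +Mz 0.48 w 0.00956404268155219 20.075940191745758
```

Emit:
servo_tool([
  {"xyz":[0.006,-0.314,0],"angular":[0,0,2],"claw":0.5},
  {"xyz":[0.006,-0.314,0],"angular":[0,0,2],"claw":0.5},
  {"xyz":[0.006,-0.314,0],"angular":[0,0,2],"claw":0.5},
  {"xyz":[0.006,-0.314,0],"angular":[0,0,2],"claw":0.5},
])

```text
t: 15.5
eef_pos: [0.5827, 0.0784, 0.0766]
ee_rot: [3.141, -0.0, -1.706]
force: [-3.7, 3.1, 7.2]
width: 0.0095
gripper_force: 20.1
```

```bash
python3 t.py
```

```text
t 15.5 z 0.0766 r 90.2mm phi 82.5 yaw+180 82.3 joint(phi) 1.169 joint(yaw) 1.174
Ft 4.0 Fr 2.6 Fz 7.2 Mz 0.15  Ft*r 0.36 +Mz 0.51 w 0.009488528233426965 20.072484612464905
```

Emit:
servo_tool([
  {"xyz":[0.006,-0.314,0],"angular":[0,0,2],"claw":0.5},
  {"xyz":[0.006,-0.314,0],"angular":[0,0,2],"claw":0.5},
  {"xyz":[0.006,-0.314,0],"angular":[0,0,2],"claw":0.5},
])

```text
t: 15.8
eef_pos: [0.592, 0.0767, 0.0766]
ee_rot: [3.141, 0.0, -1.811]
force: [-3.3, 3.3, 6.3]
width: 0.0098
gripper_force: 20.1
```

```bash
python3 t.py
```

```text
t 15.8 z 0.0766 r 90.2mm phi 76.5 yaw+180 76.3 joint(phi) 1.274 joint(yaw) 1.278
Ft 4.0 Fr 2.4 Fz 6.3 Mz 0.19  Ft*r 0.36 +Mz 0.55 w 0.009756268780663243 20.067867636680603
```

Emit:
servo_tool([
  {"xyz":[0.006,-0.314,0],"angular":[0,0,2],"claw":0.5},
  {"xyz":[0.006,-0.314,0],"angular":[0,0,2],"claw":0.5},
  {"xyz":[0.006,-0.314,0],"angular":[0,0,2],"claw":0.5},
])

```text
t: 16.1
eef_pos: [0.601, 0.074, 0.0766]
ee_rot: [3.141, 0.0, -1.915]
force: [-2.8, 3.2, 6.5]
width: 0.0097
gripper_force: 20.1
```

```bash
python3 t.py
```

```text
t 16.1 z 0.0766 r 90.2mm phi 70.5 yaw+180 70.3 joint(phi) 1.378 joint(yaw) 1.383
Ft 3.7 Fr 2.1 Fz 6.5 Mz 0.16  Ft*r 0.33 +Mz 0.50 w 0.009725950212030933 20.0637486577034
```

Emit:
servo_tool([
  {"xyz":[0.006,-0.314,0],"angular":[0,0,2],"claw":0.5},
  {"xyz":[0.006,-0.314,0],"angular":[0,0,2],"claw":0.5},
  {"xyz":[0.006,-0.314,0],"angular":[0,0,2],"claw":0.5},
])

```text
t: 16.4
eef_pos: [0.6098, 0.0704, 0.0766]
ee_rot: [3.142, 0.0, -2.02]
force: [-2.2, 3.4, 7.1]
width: 0.0097
gripper_force: 20.1
```

```bash
python3 t.py
```

```text
t 16.4 z 0.0766 r 90.2mm phi 64.5 yaw+180 64.3 joint(phi) 1.483 joint(yaw) 1.488
Ft 3.5 Fr 2.1 Fz 7.1 Mz 0.11  Ft*r 0.31 +Mz 0.42 w 0.00972265402873652 20.059232711791992
```

Emit:
servo_tool([
  {"xyz":[0.006,-0.314,0],"angular":[0,0,2],"claw":0.5},
  {"xyz":[0.006,-0.314,0],"angular":[0,0,2],"claw":0.5},
  {"xyz":[0.006,-0.314,0],"angular":[0,0,2],"claw":0.5},
])

```text
t: 16.7
eef_pos: [0.6181, 0.0659, 0.0766]
ee_rot: [-3.142, 0.0, -2.125]
force: [-3.0, 3.5, 6.2]
width: 0.0096
gripper_force: 20.1
```

```bash
python3 t.py
```

```text
t 16.7 z 0.0766 r 90.2mm phi 58.5 yaw+180 58.3 joint(phi) 1.588 joint(yaw) 1.592
Ft 4.4 Fr 1.4 Fz 6.2 Mz 0.16  Ft*r 0.40 +Mz 0.56 w 0.009649307813772288 20.056318938732147
```

Emit:
servo_tool([
  {"xyz":[0.006,-0.314,0],"angular":[0,0,2],"claw":0.5},
  {"xyz":[0.006,-0.314,0],"angular":[0,0,2],"claw":0.5},
  {"xyz":[0.006,-0.314,0],"angular":[0,0,2],"claw":0.5},
])

```text
t: 17.0
eef_pos: [0.6259, 0.0606, 0.0766]
ee_rot: [-3.142, 0.0, -2.229]
force: [-2.0, 4.2, 7.0]
width: 0.0096
gripper_force: 20.1
```

```bash
python3 t.py
```

```text
t 17.0 z 0.0766 r 90.2mm phi 52.5 yaw+180 52.3 joint(phi) 1.692 joint(yaw) 1.697
Ft 4.1 Fr 2.2 Fz 7.0 Mz 0.17  Ft*r 0.37 +Mz 0.55 w 0.009582545010789546 20.053676962852478
```

Emit:
servo_tool([
  {"xyz":[0.006,-0.314,0],"angular":[0,0,2],"claw":0.5},
  {"xyz":[0.006,-0.314,0],"angular":[0,0,2],"claw":0.5},
  {"xyz":[0.006,-0.314,0],"angular":[0,0,2],"claw":0.5},
])

```text
t: 17.3
eef_pos: [0.633, 0.0545, 0.0766]
ee_rot: [-3.142, 0.0, -2.334]
force: [-3.0, 3.4, 5.5]
width: 0.0099
gripper_force: 20.1
```

```bash
python3 t.py
```

```text
t 17.3 z 0.0766 r 90.2mm phi 46.5 yaw+180 46.3 joint(phi) 1.797 joint(yaw) 1.802
Ft 4.5 Fr 0.4 Fz 5.5 Mz 0.19  Ft*r 0.40 +Mz 0.59 w 0.009917158462395876 20.0515016913414
```

Emit:
servo_tool([
  {"xyz":[0.006,-0.314,0],"angular":[0,0,2],"claw":0.5},
  {"xyz":[0.006,-0.314,0],"angular":[0,0,2],"claw":0.5},
])

```text
t: 17.5
eef_pos: [0.6374, 0.0499, 0.0766]
ee_rot: [-3.142, 0.0, -2.404]
force: [-2.5, 4.2, 5.8]
width: 0.01
gripper_force: 20.1
```

```bash
python3 t.py
```

```text
t 17.5 z 0.0766 r 90.2mm phi 42.5 yaw+180 42.3 joint(phi) 1.867 joint(yaw) 1.872
Ft 4.8 Fr 1.0 Fz 5.8 Mz 0.12  Ft*r 0.43 +Mz 0.55 w 0.009964243601705112 20.052102506160736
```

Emit:
servo_tool([
  {"xyz":[0.006,-0.314,0],"angular":[0,0,2],"claw":0.5},
  {"xyz":[0.006,-0.314,0],"angular":[0,0,2],"claw":0.5},
])

```text
t: 17.7
eef_pos: [0.6415, 0.0452, 0.0766]
ee_rot: [3.142, 0.001, -2.474]
force: [-2.8, 4.5, 5.4]
width: 0.0096
gripper_force: 20.1
```

```bash
python3 t.py
```

```text
t 17.7 z 0.0766 r 90.1mm phi 38.6 yaw+180 38.3 joint(phi) 1.936 joint(yaw) 1.941
Ft 5.2 Fr 0.6 Fz 5.4 Mz 0.13  Ft*r 0.47 +Mz 0.60 w 0.009559197223760443 20.05659431219101
```

Emit:
servo_tool([
  {"xyz":[0.006,-0.314,0],"angular":[0,0,2],"claw":0.5},
  {"xyz":[0.006,-0.314,0],"angular":[0,0,2],"claw":0.5},
])

```text
t: 17.9
eef_pos: [0.6452, 0.0402, 0.0766]
ee_rot: [3.142, 0.001, -2.544]
force: [-2.2, 4.9, 6.2]
width: 0.0101
gripper_force: 20.1
```

```bash
python3 t.py
```

```text
t 17.9 z 0.0766 r 90.2mm phi 34.6 yaw+180 34.3 joint(phi) 2.006 joint(yaw) 2.011
Ft 5.3 Fr 1.0 Fz 6.2 Mz 0.17  Ft*r 0.48 +Mz 0.65 w 0.010064016295383662 20.064426362514496
```

Emit:
servo_tool([
  {"xyz":[0.006,-0.314,0],"angular":[0,0,2],"claw":0.5},
  {"xyz":[0.006,-0.314,0],"angular":[0,0,2],"claw":0.5},
])

```text
t: 18.1
eef_pos: [0.6485, 0.0349, 0.0766]
ee_rot: [3.141, 0.001, -2.613]
force: [-2.4, 4.8, 6.3]
width: 0.0102
gripper_force: 20.1
```

```bash
python3 t.py
```

```text
t 18.1 z 0.0766 r 90.1mm phi 30.6 yaw+180 30.3 joint(phi) 2.075 joint(yaw) 2.081
Ft 5.3 Fr 0.3 Fz 6.3 Mz 0.14  Ft*r 0.48 +Mz 0.62 w 0.010199121123515632 20.08071541786194
```

Emit:
servo_tool([
  {"xyz":[0.006,-0.314,0],"angular":[0,0,2],"claw":0.5},
])

```text
t: 18.2
eef_pos: [0.6501, 0.0322, 0.0766]
ee_rot: [3.141, 0.001, -2.648]
force: [-2.1, 5.7, 5.1]
width: 0.0097
gripper_force: 20.1
```

```bash
python3 t.py
```

```text
t 18.2 z 0.0766 r 90.1mm phi 28.6 yaw+180 28.3 joint(phi) 2.109 joint(yaw) 2.116
Ft 6.0 Fr 0.9 Fz 5.1 Mz 0.20  Ft*r 0.54 +Mz 0.73 w 0.00967350956625177 20.09107142686844
```

Emit:
servo_tool([
  {"xyz":[0.006,-0.314,0],"angular":[0,0,2],"claw":0.5},
])

```text
t: 18.3
eef_pos: [0.6515, 0.0294, 0.0766]
ee_rot: [3.141, 0.001, -2.683]
force: [-2.7, 5.2, 5.6]
width: 0.0101
gripper_force: 20.1
```

```bash
python3 t.py
```

```text
t 18.3 z 0.0766 r 90.1mm phi 26.7 yaw+180 26.3 joint(phi) 2.144 joint(yaw) 2.151
Ft 5.9 Fr -0.1 Fz 5.6 Mz 0.19  Ft*r 0.53 +Mz 0.72 w 0.010088321902899003 20.099747478961945
```

Emit:
servo_tool([
  {"xyz":[0.006,-0.314,0],"angular":[0,0,2],"claw":0.5},
])

```text
t: 18.4
eef_pos: [0.6529, 0.0266, 0.0766]
ee_rot: [3.141, 0.001, -2.718]
force: [-2.5, 4.5, 6.7]
width: 0.0098
gripper_force: 20.1
```

```bash
python3 t.py
```

```text
t 18.4 z 0.0766 r 90.1mm phi 24.7 yaw+180 24.3 joint(phi) 2.179 joint(yaw) 2.186
Ft 5.1 Fr -0.4 Fz 6.7 Mz 0.28  Ft*r 0.46 +Mz 0.74 w 0.009847643902072302 20.10831981897354
```

Emit:
servo_tool([
  {"xyz":[0.006,-0.314,0],"angular":[0,0,2],"claw":0.5},
])

```text
t: 18.5
eef_pos: [0.6541, 0.0237, 0.0766]
ee_rot: [3.141, 0.001, -2.753]
force: [-2.7, 5.8, 6.7]
width: 0.0099
gripper_force: 20.1
```

```bash
python3 t.py
```

```text
t 18.5 z 0.0766 r 90.1mm phi 22.7 yaw+180 22.3 joint(phi) 2.213 joint(yaw) 2.220
Ft 6.4 Fr -0.2 Fz 6.7 Mz 0.18  Ft*r 0.58 +Mz 0.75 w 0.009882212704339848 20.117745101451874
```

Emit:
servo_tool([
  {"xyz":[0.006,-0.314,0],"angular":[0,0,2],"claw":0.5},
])

```text
t: 18.6
eef_pos: [0.6552, 0.0209, 0.0766]
ee_rot: [3.141, 0.001, -2.788]
force: [-2.9, 6.2, 6.4]
width: 0.0097
gripper_force: 20.1
```

```bash
python3 t.py
```

```text
t 18.6 z 0.0766 r 90.1mm phi 20.7 yaw+180 20.3 joint(phi) 2.247 joint(yaw) 2.255
Ft 6.9 Fr -0.5 Fz 6.4 Mz 0.21  Ft*r 0.62 +Mz 0.83 w 0.009715255550275163 20.132136940956116
```

Emit:
servo_tool([
  {"xyz":[0.006,-0.314,0],"angular":[0,0,2],"claw":0.5},
])

```text
t: 18.7
eef_pos: [0.6563, 0.0179, 0.0766]
ee_rot: [3.141, 0.001, -2.823]
force: [-2.4, 6.6, 5.6]
width: 0.0099
gripper_force: 20.1
```

```bash
python3 t.py
```

```text
t 18.7 z 0.0766 r 90.0mm phi 18.7 yaw+180 18.3 joint(phi) 2.282 joint(yaw) 2.290
Ft 7.0 Fr -0.2 Fz 5.6 Mz 0.24  Ft*r 0.63 +Mz 0.86 w 0.009856833719333583 20.144368708133698
```

Emit:
servo_tool([
  {"xyz":[0.006,-0.314,0],"angular":[0,0,2],"claw":0.5},
])

```text
t: 18.8
eef_pos: [0.6572, 0.015, 0.0767]
ee_rot: [3.141, 0.001, -2.857]
force: [-2.9, 5.9, 5.1]
width: 0.0101
gripper_force: 20.2
```

```bash
python3 t.py
```

```text
t 18.8 z 0.0767 r 90.1mm phi 16.8 yaw+180 16.3 joint(phi) 2.316 joint(yaw) 2.325
Ft 6.5 Fr -1.1 Fz 5.1 Mz 0.29  Ft*r 0.58 +Mz 0.87 w 0.010068286496560804 20.159998834133148
```

Emit:
servo_tool([
  {"xyz":[0.006,-0.314,0],"angular":[0,0,2],"claw":0.5},
])

```text
t: 18.9
eef_pos: [0.658, 0.012, 0.0766]
ee_rot: [3.141, 0.001, -2.892]
force: [-2.0, 5.9, 5.7]
width: 0.0101
gripper_force: 20.2
```

```bash
python3 t.py
```

```text
t 18.9 z 0.0766 r 90.0mm phi 14.8 yaw+180 14.3 joint(phi) 2.350 joint(yaw) 2.360
Ft 6.2 Fr -0.4 Fz 5.7 Mz 0.28  Ft*r 0.56 +Mz 0.84 w 0.010061180883426899 20.175066590309143
```

Emit:
servo_tool([
  {"xyz":[0.006,-0.314,0],"angular":[0,0,2],"claw":0.5},
])

```text
t: 19.0
eef_pos: [0.6588, 0.0091, 0.0766]
ee_rot: [3.141, 0.001, -2.927]
force: [-2.7, 6.4, 5.5]
width: 0.01
gripper_force: 20.2
```

```bash
python3 t.py
```

```text
t 19.0 z 0.0766 r 90.1mm phi 12.9 yaw+180 12.3 joint(phi) 2.384 joint(yaw) 2.395
Ft 6.8 Fr -1.2 Fz 5.5 Mz 0.33  Ft*r 0.61 +Mz 0.94 w 0.010000386555222885 20.194676220417023
```

Emit:
servo_tool([
  {"xyz":[0.003,-0.157,0],"angular":[0,0,1],"claw":0.5},
])

```text
t: 19.1
eef_pos: [0.6592, 0.0075, 0.0766]
ee_rot: [3.141, 0.001, -2.945]
force: [-2.4, 7.1, 6.5]
width: 0.01
gripper_force: 20.2
```

```bash
python3 t.py
```

```text
t 19.1 z 0.0766 r 90.1mm phi 11.8 yaw+180 11.3 joint(phi) 2.403 joint(yaw) 2.412
Ft 7.4 Fr -0.9 Fz 6.5 Mz 0.29  Ft*r 0.67 +Mz 0.96 w 0.00997912735796288 20.18514722585678
```

Emit:
servo_tool([
  {"xyz":[0,0,0],"angular":[0,0,0],"claw":1.2},
  {"xyz":[0,0,0],"angular":[0,0,0],"claw":1.8},
  {"xyz":[0,0,0],"angular":[0,0,0],"claw":2.6},
  {"xyz":[0,0,0],"angular":[0,0,0],"claw":3},
  {"xyz":[0,0,0],"angular":[0,0,0],"claw":3},
  {"xyz":[0,0,-1],"angular":[0,0,0],"claw":3},
  {"xyz":[0,0,-3],"angular":[0,0,0],"claw":3},
  {"xyz":[0,0,-4],"angular":[0,0,0],"claw":3},
  {"xyz":[0,0,-4],"angular":[0,0,0],"claw":3},
  {"xyz":[0,0,-2],"angular":[0,0,0],"claw":3},
  {"xyz":[0,0,0],"angular":[0,0,0],"claw":3},
  {"xyz":[0,0,0],"angular":[0,0,0],"claw":3},
  {"xyz":[0,0,0],"angular":[0,0,0],"claw":3},
])

```text
t: 20.4
eef_pos: [0.6582, 0.0064, 0.2151]
ee_rot: [3.141, -0.002, -2.945]
force: [-0.6, -0.7, -0.3]
width: 0.0298
gripper_force: 0.0
```

```bash
python3 - <<'E'
from h import *
np.set_printoptions(precision=4,suppress=True)
s=monitor.get_state();print(s['t'],s['eef_pos'],s['force'])
d=grab('side','side5.png');a=load('side0.png')
cam=np.array([.571,-.011])
# dark steel key in the side view: direction from the cam
h=cv2.cvtColor(d['color'],cv2.COLOR_BGR2HSV)
for j in (2.2,2.3,2.4,2.5):
    t=np.radians(149.5)-j
    p=proj(d,[[cam[0]+r*np.cos(t),cam[1]+r*np.sin(t),.062] for r in np.linspace(.03,.11,9)]).round().astype(int)
    print(j,[int(h[y,x,2]) for x,y in p])
E
```

```text
20.4 [0.6582 0.0064 0.2151] [-0.5935 -0.7398 -0.3479]
2.2 [103, 137, 218, 248, 249, 251, 246, 233, 229]
2.3 [103, 93, 107, 123, 150, 92, 90, 100, 148]
2.4 [104, 107, 109, 143, 137, 101, 93, 104, 106]
2.5 [104, 133, 167, 238, 232, 151, 151, 132, 154]
```

```bash
python3 -c "
from station import order
print(order.job_done())"
```

```text
the job is handed in; nothing more can be done
None
```

I seated the panel in the open cam and turned the key to about 2.4 rad. The joint felt firmly tight, at about 0.96 Nm (roughly 80 N of pull by my estimate). I then let go, lifted the gripper clear and handed the job in at about 20 s. No verdict came back, and I didn't check the final gap or the other items by camera.

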